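# Change over the trays of the plaster drying rack

## Robot

A 6-joint arm with a two-finger parallel gripper is mounted at the origin on the work surface. World frame = base frame: x ahead of the robot, y to its left, z up, the work surface at z = 0. Lengths are in mm, angles in rad, forces in N, time in s.
With the tool pointing down it reaches from about 275 to 750 mm from the base axis. Payload 10.2 kg.
Tool frame: the origin (TCP) lies midway between the tips of the shut fingers; the grasp point (between the pads) lies grasp_offset behind it (grasp_offset is the distance from the TCP to the grasp point, in mm); x points along the fingers, z is the direction in which the jaws open and shut, and the axes are right-handed (so a half turn about x gives the same grasp; the last joint's range is limited). The gripper opens to 85 mm and grips with 20 to 120 N. Pads are 22 mm wide; open, the fingers measure 114 mm over their backs; the gripper's body (76 mm by 85 mm) begins 54 mm behind the grasp point. The pads swing forward as they close: fully open they stand 13 mm farther back than shut.
Start: joints at [1.122, 0.313, 1.498, -0, 1.331, -0.223], TCP at [117.553, 511.676, 231.294] pointing down, gripper open.
Joint ranges: [-2.94, 2.94], [-0.97, 2.17], [0.19, 2.56], [-1.23, 4.37], [0.02, 3.11], [-2.88, 2.88]. Speed limits (rad/s): [2.39, 2.39, 3.01, 3.14, 3.14, 3.14].

## Interface

Orientations are given as a unit quaternion [w, x, y, z].
In Python, from rig import sense, capture, calibration, finish_job, grasp_offset gives the robot as it stands.
- The arm moves only by the shell command python3 -m jog 'ROWS' [FORCE]. ROWS is JSON, a list of rows, each an object with "linear": the shift along the tool's x, y, z scaled (see below), a list of three; "rotation": the turn, a rotation vector about the tool's x, y, z scaled (see below), a list of three; "grip": the finger opening in mm, from 0 to 85.4. A call has 1 to 20 rows; each row is the pose to reach, as a shift and turn from the pose measured when the call began, along the tool's axes at that moment; what a row does not reach only later rows make up. The controller multiplies each number of a shift by 0.3 m and each number of a turn by 0.5 rad. A row lasts 1/12 s, in which the tool goes at most 41.7 mm and 7.16 degrees, less where a joint would pass 70% of its speed; a pose out of reach is approached as far as the arm can. A call with a number of a shift or a turn outside -1 to 1 is refused whole. A call with a gripper value outside its range is refused whole. The fingers move at their own pace and stop on an object; FORCE is the grip in N (left out, the last holds). Time passes only in rows, so rows that repeat a pose let the fingers close. It gives the time, the measured TCP pose, the force and the opening at its end, in the units of the state.
- sense(): the state, without advancing time (a new reading comes with each control period).
- capture(name): name is "scene" or "top" or "wrist"; returns (picture, depth): 400x640x3 uint8, red, green, blue; 400x640 float32, mm along the optical axis (not along the pixel's ray), 0 where there is no reading.
- calibration(name): a dict with "intrinsics" (3x3 intrinsics, pixels), "world_from_camera" (4x4, takes a point from camera to world coordinates). Camera axes: x right, y up, looking along -z (the intrinsics and any distortion apply to the point x, -y, -z); pixel columns grow to the right and rows downward; lengths in mm; the calibration is good to about 2 mm. A picture is of the moment at which its call begins: read the wrist's pose just before it. calibration takes no time and is no camera call; for the wrist camera it gives the pose at the moment of the call.
- finish_job(): hands the job in, once; it reports no verdict.
The state is a dict: "time_s": time; "joints": joint angles; "dq": joint speeds; "tau": joint torques, N m; "eef_pos": TCP position; "ee_rot": TCP orientation; "force": force on the tool from outside, world axes, zero at the start; "wrist_torque": the same for the moment, N m; "grip_width": opening from 0.0 (shut) to 1.0 (fully open).
Only numpy, scipy, OpenCV 4.12 (cv2) and the standard library are available. Lean on these libraries where they do the work, as an engineer would, in place of code of your own. Each camera call takes 0.05 s, during which the arm holds its last target.

## Task

The tray with the two scroll brackets has been left standing out of the drying rack: push it fully home with the fingertips, and bring out the tray with the round rosette for retouching by hooking a fingertip behind its raised front board and drawing it along its runners all the way out to its stop. Move the trays smoothly and do not grip their fronts or force them; the casts are damp, so do not touch, lift or upset them. Leave the tray with the straight moulding shut and everything else on the bench where it is.

Things in the scene. Friction and masses are not known exactly. Their poses are not given: they have to be found in the camera images.
- rack: Low open-topped wooden drying rack fixed to the bench, 424 wide (y), 245 deep (x), 135 high. Origin: on the bench under the middle of its front edge; +x points to its back (trays are drawn out along its -x); yaw up to 0.17 rad. Three like trays lie side by side in its top, 132 apart along its y; which tray is in which place varies.
- rosette_tray (a joint): How far the tray carrying the round rosette is drawn out, m: 0 = fully home, 0.15 = against its stop; begins nearly home. Each tray is 275 long, 120 wide, of light wood with a dark front board, runs with 2 to 4 N of friction and stays where it is left. Side walls 8 thick, their tops 22 above the tray floor.
- rosette_lip: Upright front board (lip) of the rosette's tray, 12 thick (x), 120 wide (y), axes as the rack's. Origin: middle of its top edge and thickness, 158 above the bench, 59 before the rack's front when home. The tray floor lies 50 below it. Behind the board the tray is empty for 68 mm, 104 wide, up to a low batten (13 above the floor) that keeps the casts back: room for closed fingers.
- bracket_tray (a joint): As rosette_tray, for the tray carrying the two scroll brackets; begins standing 0.10 to 0.145 out.
- bracket_lip: Front board of the brackets' tray; as rosette_lip.
- moulding_tray (a joint): As rosette_tray, for the tray carrying the straight moulding; begins home and is to stay so.
- moulding_lip: Front board of the moulding's tray; as rosette_lip.
- rosette: Damp white plaster cast: round eight-petalled rosette, 84 diameter, 31 high, lying face up on its tray. Origin: centre of its underside.
- bracket_a: Damp white plaster cast: small scroll bracket, 40 x 42 foot, 76 high, standing on its tray nearer the front. Origin: centre of its underside.
- bracket_b: The second scroll bracket, like the first, standing behind it.
- moulding: Damp white plaster cast: straight length of egg moulding, 114 long (x), 56 wide, 28 high, lying on its tray. Origin: centre of its underside.
- bowl: Green mixing bowl, 140 diameter, 75 high; origin under its centre. Bystander.
- shellac: Amber bottle, 60 diameter, 150 high; origin under its centre. Bystander.
- jar: White jar with a blue cap, 72 diameter, 85 high; origin under its centre. Bystander.
- brush: Brush lying on the bench in front of the rack to the left; origin about its middle. Bystander.
- spatula: Spatula, 180 long, lying on the bench in front of the rack to the right; origin about its middle. Bystander.
- tape: Roll of yellow tape lying flat, 100 diameter, 25 high. Bystander.
- fragment: Broken piece of white cornice, 85 x 60 x 40. Bystander.

How it is judged (in metres and radians):
At the end, for the whole second after the job is handed in: The rosette's tray is drawn out at least 138 of its 150 mm, the brackets' tray is within 10 mm of fully home and the moulding's tray within 12 mm; all trays are at rest and the four casts stand still and upright on them (value of joint rosette_tray above 0.138 m and value of joint bracket_tray below 0.01 m and value of joint moulding_tray below 0.012 m and velocity of joint rosette_tray between -0.01 and 0.01 m/s and velocity of joint bracket_tray between -0.01 and 0.01 m/s and velocity of joint moulding_tray between -0.01 and 0.01 m/s and height (world z) of each of rosette, bracket_a, bracket_b, moulding above 0.1 m and angle between each of rosette, bracket_a, bracket_b, moulding's own z axis and vertical below 0.15 rad and linear speed of each of rosette, bracket_a, bracket_b, moulding below 0.02 m/s); the robot touches nothing.
It fails at once if a damp cast is touched by the robot (contact force between any of the fingers, the arm and rosette above 1 N or contact force between any of the fingers, the arm and bracket_a above 1 N or contact force between any of the fingers, the arm and bracket_b above 1 N or contact force between any of the fingers, the arm and moulding above 1 N).
It fails at once if a cast is lifted off its tray or tipped over (height (world z) of any of rosette, bracket_a, bracket_b, moulding above 0.125 m or angle between any of rosette, bracket_a, bracket_b, moulding's own z axis and vertical above 0.3 rad).
It fails at once if a tray's front is gripped (more than 36 N on it in the middle of its travel) or forced with more than 80 N ((contact force between the fingers and rosette_lip above 36 N and value of joint rosette_tray between 0.05 and 0.12 m) or (contact force between the fingers and bracket_lip above 36 N and value of joint bracket_tray between 0.03 and 0.07 m) or contact force between the fingers and rosette_lip above 80 N or contact force between the fingers and bracket_lip above 80 N or contact force between the fingers and moulding_lip above 80 N).
It fails at once if a tray is jerked or slammed (faster than 0.5 m/s) (velocity of joint any of rosette_tray, bracket_tray, moulding_tray above 0.5 m/s or velocity of joint any of rosette_tray, bracket_tray, moulding_tray below -0.5 m/s).
It fails at once if the moulding's tray is drawn out by more than 25 mm, or something else on the bench is shifted by more than 30 mm (value of joint moulding_tray above 0.025 m or distance of any of bowl, shellac, jar, brush, spatula, tape, fragment from where it was at the start of the episode above 0.03 m).
It also fails if it takes over 45 s, if anything falls off the work surface, if the arm or the gripper's body presses on something with over 40 N, if the wrist force passes 120 N, or if a joint passes its speed limit or range.

## Working session

There is one attempt and no reset: what is moved stays moved. The work goes in short steps, Python scripts to look and compute and a shell command to move; the robot and the scene stay as the last step left them, time stands still between calls to the robot, and variables do not carry over. Pictures are saved under pics/ and viewed, and the job is handed in when it is done.

```bash
mkdir -p pics; ls; python3 - <<'E'
from rig import *
import rig,cv2
print(sense(), grasp_offset)
for n in ("scene","top"):
    p,d=capture(n); cv2.imwrite(f"pics/{n}0.png",p[:,:,::-1]); c=calibration(n); print(n,c["intrinsics"],c["world_from_camera"],c.keys())
E
```

```text
pics
{'time_s': 0.0, 'joints': array([ 1.12160333e+00,  3.13434435e-01,  1.49841296e+00, -2.18613980e-05,
        1.33103261e+00, -2.23397404e-01]), 'dq': array([-8.55133358e-06, -7.71648348e-04,  1.63560387e-03,  2.46307710e-04,
       -7.26079639e-04, -1.35467050e-03]), 'tau': array([-8.20798032e-04, -4.12276196e+01, -2.59739131e+01, -1.48974304e-04,
        4.32958695e-03,  4.04844670e-06]), 'eef_pos': array([117.43919317, 511.43192245, 230.75213118]), 'ee_rot': array([ 0.55273795, -0.44069356,  0.55355146,  0.44028483]), 'force': array([-0.08341145,  0.1008244 ,  0.29992162]), 'wrist_torque': array([-0.04004087,  0.01590574,  0.00236005]), 'grip_width': 0.9996473630864409} 18.700000000000003
scene [[444.73144799   0.         322.08197772]
 [  0.         444.73144799 196.86244188]
 [  0.           0.           1.        ]] [[ 4.29199808e-02 -6.72226280e-01  7.39100605e-01  1.61365993e+03]
 [ 9.98951223e-01  4.06835663e-02 -2.10071603e-02 -4.32124108e+01]
 [-1.59476832e-02  7.39227080e-01  6.73267403e-01  1.11280011e+03]
 [ 0.00000000e+00  0.00000000e+00  0.00000000e+00  1.00000000e+00]] dict_keys(['intrinsics', 'world_from_camera'])
top [[503.87276792   0.         319.62924699]
 [  0.         503.87276792 200.65035232]
 [  0.           0.           1.        ]] [[ 2.18148324e-02  9.95284930e-01 -9.45093719e-02  4.00609330e+02]
 [-9.99719842e-01  2.25846331e-02  7.08315021e-03  1.02513960e+01]
 [ 9.18421214e-03  9.43283767e-02  9.95498773e-01  1.54224507e+03]
 [ 0.00000000e+00  0.00000000e+00  0.00000000e+00  1.00000000e+00]] dict_keys(['intrinsics', 'world_from_camera'])
```

View pics/scene0.png

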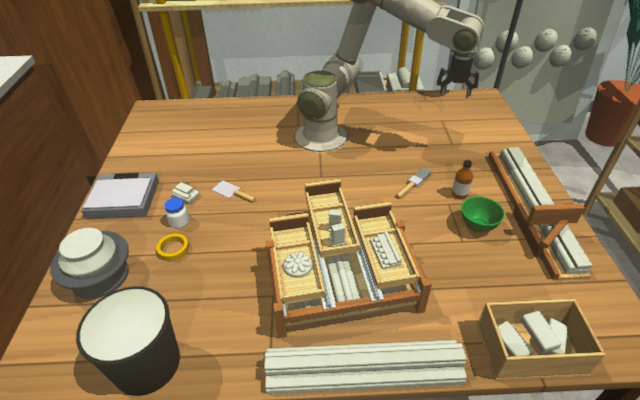

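View pics/top0.png

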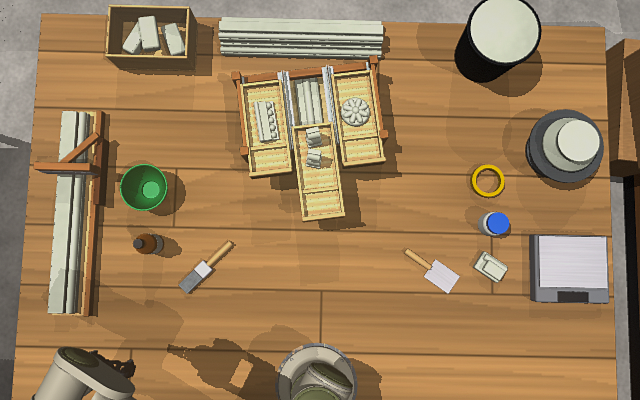

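The brackets' tray is in the middle, standing out with its lip near (323,217) in the top view. The rosette's tray is on the right with its lip near (362,163), and the moulding's is on the left with its lip near (270,175). Next I'll measure the lips by height.

```bash
cat > h.py <<'E'
import numpy as np,cv2
from rig import *
def cloud(n):
    p,d=capture(n); c=calibration(n); K=c["intrinsics"];T=c["world_from_camera"]
    v,u=np.mgrid[0:400,0:640]; X=np.stack([(u-K[0,2])/K[0,0]*d,-(v-K[1,2])/K[1,1]*d,-d],-1)
    W=X@T[:3,:3].T+T[:3,3]; W[d==0]=np.nan
    return p,W
E
python3 - <<'E'
from h import *
p,W=cloud("top")
z=W[...,2]
print("bench",np.nanmedian(z[230:330,300:400]))
big=cv2.resize(p[55:235,220:400],None,fx=4,fy=4,interpolation=cv2.INTER_CUBIC)[:, :]
cv2.imwrite("pics/crop0.png",cv2.resize(big,(600,600))[:,:,::-1])
m=((z>148)&(z<168)); m[:, :230]=0;m[:,400:]=0;m[:60]=0;m[240:]=0
n,l,s,c=cv2.connectedComponentsWithStats(m.astype(np.uint8))
for i in range(1,n):
    if s[i,4]<15: continue
    P=W[l==i]; r=cv2.minAreaRect(P[:,:2].astype(np.float32)); print(s[i],P.mean(0).round(1),r)
E
```

```text
bench -0.2762529230263908
[343 157  43  10 197] [ 645.4 -120.6  156.2] ((646.0304565429688, -121.15194702148438), (12.710290908813477, 119.8669662475586), 8.783224105834961)
[249 167  43  10 195] [610.1 140.5 156.3] ((610.7677001953125, 139.9306640625), (13.379426956176758, 117.8333511352539), 8.541754722595215)
[302 212  43   9 193] [489.7  -9.9 156.8] ((489.7621154785156, -9.848567962646484), (12.359600067138672, 117.62471771240234), 8.567953109741211)
```

View pics/crop0.png

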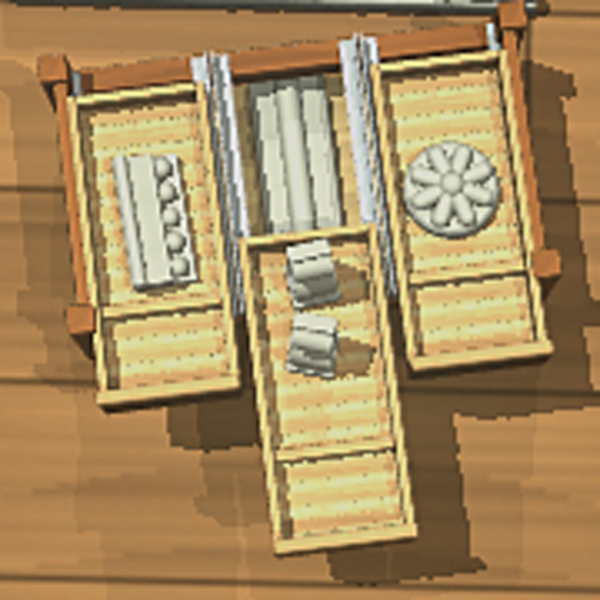

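```bash
cat >> h.py <<'E'
from scipy.spatial.transform import Rotation as R
YAW=0.151
ex=np.array([np.cos(YAW),np.sin(YAW),0]); ey=np.array([-np.sin(YAW),np.cos(YAW),0])
def rot():
    q=sense()["ee_rot"]; return R.from_quat([q[1],q[2],q[3],q[0]])
def go(target,sgn=None):
    s=sense(); r=rot()
    best=None
    for k in ([1,-1] if sgn is None else [sgn]):
        y=k*ex; x=np.array([0,0,-1.]); M=np.stack([x,y,np.cross(x,y)],1)
        rv=(r.inv()*R.from_matrix(M)).as_rotvec()
        if best is None or np.linalg.norm(rv)<np.linalg.norm(best[1]): best=(k,rv)
    t=r.inv().apply(np.array(target)-s["eef_pos"])
    print("t",round(s["time_s"],2),"pos",s["eef_pos"].round(1),"rack s,t",(ex@s["eef_pos"]).round(1),(ey@s["eef_pos"]).round(1),"F",s["force"].round(1),"grip",round(s["grip_width"],3))
    print("joints",s["joints"].round(2),"sign",best[0]); print("lin units",(t/300).round(4),"rot units",(best[1]/.5).round(4), "ex in tool units/mm",(r.inv().apply(ex)/300).round(5))
def rk(s,t,z): return s*ex+t*ey+np.array([0,0,z])
E
python3 - <<'E'
from h import *
print(rot().as_matrix().round(2))
for P in ([645.6,-120.8,0],[610.5,140.2,0],[489.7,-9.9,0]): print(ex@P,ey@P)
go(rk(435,-83,231)); 
go(rk(435,-83,231),1);go(rk(435,-83,231),-1)
E
```

```text
[[-0.   -0.97  0.22]
 [-0.    0.22  0.97]
 [-1.    0.   -0.  ]]
620.0822505949304 -216.54099495736594
624.6430506721464 46.769105689486715
482.63854931961595 -83.45136733844842
t 0.15 pos [117.5 511.5 230.9] rack s,t 193.1 488.0 F [ 0.7  0.2 -0.9] grip 0.998
joints [ 1.12  0.31  1.5   0.    1.33 -0.22] sign -1
lin units [ 6.0000e-04 -1.4501e+00 -1.4732e+00] rot units [-0.7535 -0.0018 -0.0008] ex in tool units/mm [-0.      -0.0031   0.00123]
t 0.15 pos [117.5 511.5 230.9] rack s,t 193.1 488.0 F [ 0.7  0.2 -0.9] grip 0.998
joints [ 1.12  0.31  1.5   0.    1.33 -0.22] sign 1
lin units [ 6.0000e-04 -1.4501e+00 -1.4732e+00] rot units [ 5.5296e+00 -1.1000e-03  2.5000e-03] ex in tool units/mm [-0.      -0.0031   0.00123]
t 0.15 pos [117.5 511.5 230.9] rack s,t 193.1 488.0 F [ 0.7  0.2 -0.9] grip 0.998
joints [ 1.12  0.31  1.5   0.    1.33 -0.22] sign -1
lin units [ 6.0000e-04 -1.4501e+00 -1.4732e+00] rot units [-0.7535 -0.0018 -0.0008] ex in tool units/mm [-0.      -0.0031   0.00123]
```

```bash
python3 -m jog '[{"linear":[0,-0.08,-0.08],"rotation":[-0.08,0,0],"grip":0},{"linear":[0,-0.16,-0.16],"rotation":[-0.16,0,0],"grip":0},{"linear":[0,-0.24,-0.24],"rotation":[-0.24,0,0],"grip":0},{"linear":[0,-0.32,-0.32],"rotation":[-0.34,0,0],"grip":0},{"linear":[0,-0.4,-0.4],"rotation":[-0.44,0,0],"grip":0},{"linear":[0,-0.48,-0.48],"rotation":[-0.54,0,0],"grip":0},{"linear":[0,-0.56,-0.56],"rotation":[-0.64,0,0],"grip":0},{"linear":[0,-0.64,-0.65],"rotation":[-0.72,0,0],"grip":0},{"linear":[0,-0.725,-0.737],"rotation":[-0.753,0,0],"grip":0},{"linear":[0,-0.725,-0.737],"rotation":[-0.753,0,0],"grip":0},{"linear":[0,-0.725,-0.737],"rotation":[-0.753,0,0],"grip":0}]'; python3 -c "
from h import *
go(rk(435,-83,231))"
```

```text
time_s: 1.07
eef_pos: [280.7, 246.2, 231.0]
ee_rot: [-0.462, 0.535, -0.462, -0.535]
force: [-0.2, -0.2, -0.3]
grip_width: -0.003
t 1.07 pos [280.7 246.2 231. ] rack s,t 314.5 201.2 F [-0.2 -0.2 -0.3] grip -0.003
joints [ 0.4  -0.03  1.9  -0.    1.27 -1.31] sign -1
lin units [ 6.000e-04 -4.059e-01 -9.454e-01] rot units [-0.0091 -0.0013 -0.001 ] ex in tool units/mm [-0.00e+00 -3.33e-03  2.00e-05]
```

```bash
python3 -m jog '[{"linear":[0,-0.04,-0.1],"rotation":[0,0,0],"grip":0},{"linear":[0,-0.08,-0.2],"rotation":[0,0,0],"grip":0},{"linear":[0,-0.12,-0.3],"rotation":[0,0,0],"grip":0},{"linear":[0,-0.16,-0.4],"rotation":[0,0,0],"grip":0},{"linear":[0,-0.2,-0.5],"rotation":[0,0,0],"grip":0},{"linear":[0,-0.24,-0.6],"rotation":[0,0,0],"grip":0},{"linear":[0,-0.28,-0.7],"rotation":[0,0,0],"grip":0},{"linear":[0,-0.32,-0.8],"rotation":[-0.009,0,0],"grip":0},{"linear":[0,-0.36,-0.9],"rotation":[-0.009,0,0],"grip":0},{"linear":[0,-0.405,-0.945],"rotation":[-0.009,0,0],"grip":0},{"linear":[0,-0.405,-0.945],"rotation":[-0.009,0,0],"grip":0},{"linear":[0.1,-0.405,-0.945],"rotation":[-0.009,0,0],"grip":0},{"linear":[0.2,-0.405,-0.945],"rotation":[-0.009,0,0],"grip":0},{"linear":[0.29,-0.405,-0.945],"rotation":[-0.009,0,0],"grip":0},{"linear":[0.29,-0.405,-0.945],"rotation":[-0.009,0,0],"grip":0},{"linear":[0.29,-0.405,-0.945],"rotation":[-0.009,0,0],"grip":0}]'; python3 -c "
from h import *
go(rk(450,-83,140))
for n in ('top','scene'):
  p,W=cloud(n); cv2.imwrite('pics/%s1.png'%n,p[:,:,::-1])
"
```

```text
time_s: 2.4
eef_pos: [441.8, -15.3, 144.2]
ee_rot: [0.46, -0.536, 0.461, 0.537]
force: [-0.5, 0.5, 0.6]
grip_width: -0.001
t 2.4 pos [441.8 -15.3 144.2] rack s,t 434.5 -81.6 F [-0.5  0.5  0.6] grip -0.001
joints [-0.3   0.23  1.85 -0.    1.06 -2.02] sign -1
lin units [ 0.0137 -0.0518 -0.0048] rot units [ 0.0032  0.0007 -0.0048] ex in tool units/mm [-1.00e-05 -3.33e-03 -1.00e-05]
```

View pics/scene1.png

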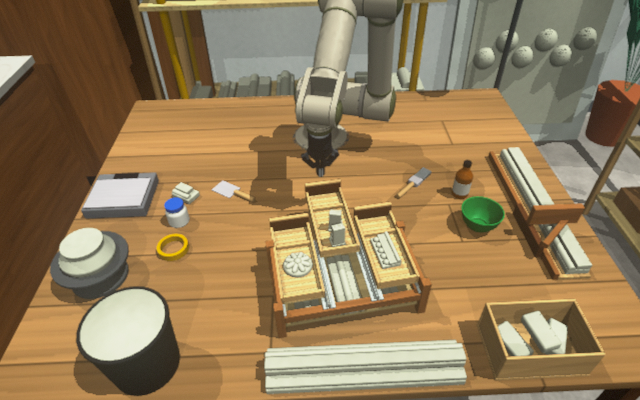

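View pics/top1.png

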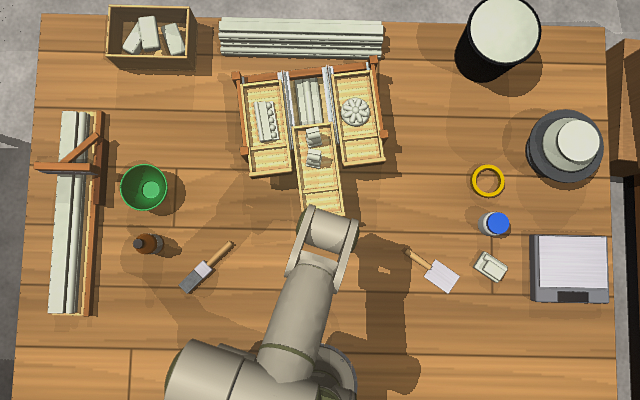

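```bash
python3 -m jog '[{"linear":[0.01,-0.02,0],"rotation":[0,0,0],"grip":0},{"linear":[0.02,-0.05,0],"rotation":[0,0,0],"grip":0},{"linear":[0.02,-0.07,0],"rotation":[0,0,0],"grip":0},{"linear":[0.02,-0.08,0],"rotation":[0,0,0],"grip":0},{"linear":[0.02,-0.09,0],"rotation":[0,0,0],"grip":0},{"linear":[0.02,-0.10,0],"rotation":[0,0,0],"grip":0},{"linear":[0.02,-0.11,0],"rotation":[0,0,0],"grip":0},{"linear":[0.02,-0.12,0],"rotation":[0,0,0],"grip":0},{"linear":[0.02,-0.13,0],"rotation":[0,0,0],"grip":0},{"linear":[0.02,-0.145,0],"rotation":[0,0,0],"grip":0},{"linear":[0.02,-0.16,0],"rotation":[0,0,0],"grip":0},{"linear":[0.02,-0.175,0],"rotation":[0,0,0],"grip":0},{"linear":[0.02,-0.19,0],"rotation":[0,0,0],"grip":0}]'; python3 -c "
from h import *
go(rk(606,-83,138))
p,W=cloud('top'); cv2.imwrite('pics/top2.png',p[:,:,::-1])
"
```

```text
time_s: 3.58
eef_pos: [499.8, -7.5, 139.9]
ee_rot: [-0.461, 0.537, -0.461, -0.536]
force: [-2.4, -3.0, 1.3]
grip_width: -0.004
t 3.58 pos [499.8  -7.5 139.9] rack s,t 493.0 -82.6 F [-2.4 -3.   1.3] grip -0.004
joints [-0.25  0.35  1.7  -0.    1.09 -1.97] sign -1
lin units [ 0.0069 -0.3767 -0.0017] rot units [ 0.0022 -0.0038  0.0032] ex in tool units/mm [ 1.00e-05 -3.33e-03 -0.00e+00]
```

View pics/top2.png

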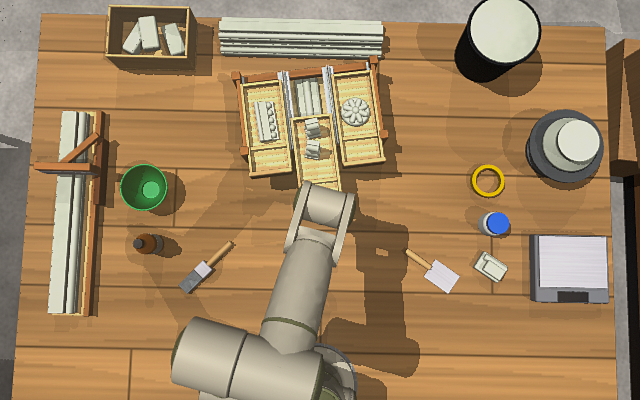

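The tray moves with the fingertips: its back edge has gone from about row 124 to 116. The force is about 3 N and the brackets are upright. I'll keep pushing.

```bash
python3 -m jog '[{"linear":[0,-0.01,0],"rotation":[0,0,0],"grip":0},{"linear":[0,-0.025,0],"rotation":[0,0,0],"grip":0},{"linear":[0,-0.04,0],"rotation":[0,0,0],"grip":0},{"linear":[0,-0.055,0],"rotation":[0,0,0],"grip":0},{"linear":[0,-0.07,0],"rotation":[0,0,0],"grip":0},{"linear":[0,-0.085,0],"rotation":[0,0,0],"grip":0},{"linear":[0,-0.10,0],"rotation":[0,0,0],"grip":0},{"linear":[0,-0.115,0],"rotation":[0,0,0],"grip":0},{"linear":[0,-0.13,0],"rotation":[0,0,0],"grip":0},{"linear":[0,-0.145,0],"rotation":[0,0,0],"grip":0},{"linear":[0,-0.16,0],"rotation":[0,0,0],"grip":0},{"linear":[0,-0.175,0],"rotation":[0,0,0],"grip":0},{"linear":[0,-0.19,0],"rotation":[0,0,0],"grip":0},{"linear":[0,-0.205,0],"rotation":[0,0,0],"grip":0},{"linear":[0,-0.22,0],"rotation":[0,0,0],"grip":0},{"linear":[0,-0.235,0],"rotation":[0,0,0],"grip":0},{"linear":[0,-0.25,0],"rotation":[0,0,0],"grip":0},{"linear":[0,-0.265,0],"rotation":[0,0,0],"grip":0},{"linear":[0,-0.28,0],"rotation":[0,0,0],"grip":0},{"linear":[0,-0.28,0],"rotation":[0,0,0],"grip":0}]'; cat >>h.py <<'E'
def lips(n="top"):
    p,W=cloud(n); z=W[...,2]; s=W@ex; t=W@ey
    for nm,tc in (("mould",47),("brack",-84.5),("ros",-216.5)):
        m=(z>150)&(z<163)&(abs(t-tc)<58)&(s>430)&(s<660)
        # one edge per t bin
        a=s[m]; 
        if len(a): print(n,nm,len(a),"s med",np.median(a).round(1),"5/95%",np.percentile(a,[5,95]).round(1),"t",np.percentile(t[m],[1,99]).round(0))
    return p,W
E
python3 -c "
from h import *
go(rk(606,-83,138))
p,W=lips('scene'); cv2.imwrite('pics/scene3.png',p[:,:,::-1])
p,W=lips(); cv2.imwrite('pics/top3.png',p[:,:,::-1])
"
```

```text
time_s: 5.3
eef_pos: [584.7, 5.6, 140.3]
ee_rot: [-0.461, 0.538, -0.46, -0.535]
force: [0.1, 0.2, -0.1]
grip_width: 0.001
t 5.3 pos [584.7   5.6 140.3] rack s,t 578.9 -82.4 F [ 0.1  0.2 -0.1] grip 0.001
joints [-0.19  0.52  1.44 -0.    1.18 -1.91] sign -1
lin units [ 0.0082 -0.0903 -0.002 ] rot units [ 0.002  -0.0034  0.0089] ex in tool units/mm [ 1.00e-05 -3.33e-03 -0.00e+00]
scene mould 162 s med 631.3 5/95% [623.3 635.6] t [-10. 104.]
scene brack 185 s med 600.1 5/95% [586.1 605.2] t [-142.  -28.]
scene ros 169 s med 626.2 5/95% [618.5 631. ] t [-272. -160.]
top mould 171 s med 624.4 5/95% [619.  630.2] t [ -1. 105.]
top ros 152 s med 620.0 5/95% [614.7 625.7] t [-273. -177.]
```

View pics/scene3.png

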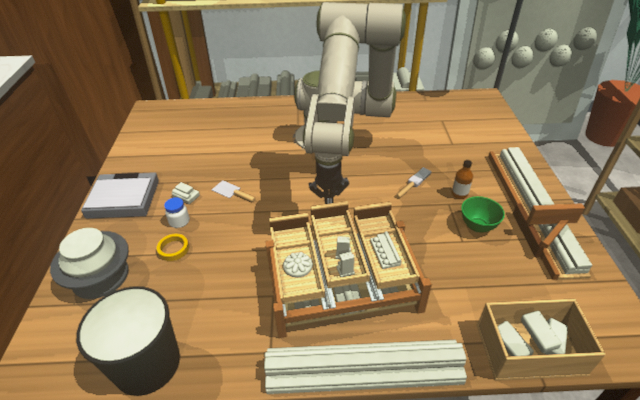

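```bash
python3 -m jog '[{"linear":[0,-0.01,0],"rotation":[0,0,0],"grip":0},{"linear":[0,-0.02,0],"rotation":[0,0,0],"grip":0},{"linear":[0,-0.03,0],"rotation":[0,0,0],"grip":0},{"linear":[0,-0.04,0],"rotation":[0,0,0],"grip":0},{"linear":[0,-0.05,0],"rotation":[0,0,0],"grip":0},{"linear":[0,-0.06,0],"rotation":[0,0,0],"grip":0},{"linear":[0,-0.068,0],"rotation":[0,0,0],"grip":0},{"linear":[0,-0.076,0],"rotation":[0,0,0],"grip":0},{"linear":[0,-0.084,0],"rotation":[0,0,0],"grip":0},{"linear":[0,-0.09,0],"rotation":[0,0,0],"grip":0},{"linear":[0,-0.09,0],"rotation":[0,0,0],"grip":0}]'; 
python3 -c "
from h import *
go(rk(608,-83,138))
p,W=lips('scene')
"
```

```text
time_s: 6.32
eef_pos: [611.3, 9.8, 140.5]
ee_rot: [-0.461, 0.538, -0.46, -0.535]
force: [-1.0, -1.0, -0.0]
grip_width: 0.001
t 6.32 pos [611.3   9.8 140.5] rack s,t 605.8 -82.3 F [-1. -1. -0.] grip 0.001
joints [-0.18  0.58  1.35 -0.    1.21 -1.9 ] sign -1
lin units [ 0.0084 -0.0073 -0.0023] rot units [ 0.0024 -0.0034  0.0098] ex in tool units/mm [ 2.00e-05 -3.33e-03 -0.00e+00]
scene mould 161 s med 631.0 5/95% [623.  635.4] t [-10. 104.]
scene brack 186 s med 626.9 5/95% [613.5 631.4] t [-140.  -29.]
scene ros 177 s med 626.7 5/95% [618.5 630.5] t [-272. -160.]
```

```bash
python3 -m jog '[{"linear":[0,-0.004,0],"rotation":[0,0,0],"grip":0},{"linear":[0,-0.008,0],"rotation":[0,0,0],"grip":0},{"linear":[0,-0.011,0],"rotation":[0,0,0],"grip":0},{"linear":[0,-0.011,0],"rotation":[0,0,0],"grip":0}]'; 
python3 -c "
from h import *
go(rk(608,-83,138))
p,W=lips('scene')
"
```

```text
time_s: 6.7
eef_pos: [614.6, 10.3, 140.6]
ee_rot: [-0.462, 0.538, -0.46, -0.535]
force: [-2.1, -0.8, -0.5]
grip_width: 0.0
t 6.7 pos [614.6  10.3 140.6] rack s,t 609.2 -82.2 F [-2.1 -0.8 -0.5] grip 0.0
joints [-0.17  0.58  1.33  0.    1.22 -1.9 ] sign -1
lin units [ 0.0086  0.004  -0.0025] rot units [ 0.0023 -0.0033  0.0107] ex in tool units/mm [ 2.00e-05 -3.33e-03 -0.00e+00]
scene mould 164 s med 630.9 5/95% [622.6 635.2] t [-10. 103.]
scene brack 169 s med 630.4 5/95% [617.8 634.7] t [-141.  -28.]
scene ros 168 s med 626.7 5/95% [618.4 631.3] t [-272. -159.]
```

```bash
python3 -m jog '[{"linear":[0,0.03,0],"rotation":[0,0,0],"grip":0},{"linear":[0,0.07,0],"rotation":[0,0,0],"grip":0},{"linear":[-0.08,0.08,0],"rotation":[0,0,0],"grip":0},{"linear":[-0.16,0.08,0],"rotation":[0,0,0],"grip":0},{"linear":[-0.24,0.08,0],"rotation":[0,0,0],"grip":0},{"linear":[-0.32,0.08,0],"rotation":[0,0,0],"grip":0},{"linear":[-0.35,0.08,0],"rotation":[0,0,0],"grip":0},{"linear":[-0.35,0.08,0],"rotation":[0,0,0],"grip":0}]'; 
python3 -c "
from h import *
go(rk(652,-217,245))
p,W=lips('scene')
"
```

```text
time_s: 7.42
eef_pos: [591.2, 6.8, 247.6]
ee_rot: [-0.463, 0.54, -0.458, -0.533]
force: [-0.7, -0.2, 0.1]
grip_width: -0.001
t 7.42 pos [591.2   6.8 247.6] rack s,t 585.5 -82.2 F [-0.7 -0.2  0.1] grip -0.001
joints [-0.19  0.44  1.27  0.    1.42 -1.91] sign -1
lin units [ 0.0124 -0.2208 -0.4495] rot units [ 0.0027 -0.006   0.0208] ex in tool units/mm [ 3.00e-05 -3.33e-03 -0.00e+00]
scene mould 165 s med 631.4 5/95% [623.  635.7] t [-10. 104.]
scene brack 166 s med 630.3 5/95% [622.5 634.6] t [-141.  -28.]
scene ros 168 s med 626.4 5/95% [618.2 630.4] t [-273. -160.]
```

```bash
python3 -m jog '[{"linear":[0,-0.02,-0.04],"rotation":[0,0,0.01],"grip":0},{"linear":[0,-0.06,-0.12],"rotation":[0,0,0.02],"grip":0},{"linear":[0,-0.1,-0.2],"rotation":[0,0,0.02],"grip":0},{"linear":[0,-0.14,-0.28],"rotation":[0,0,0.02],"grip":0},{"linear":[0,-0.18,-0.36],"rotation":[0,0,0.02],"grip":0},{"linear":[0,-0.21,-0.42],"rotation":[0,0,0.02],"grip":0},{"linear":[0,-0.221,-0.45],"rotation":[0,0,0.02],"grip":0},{"linear":[0,-0.221,-0.45],"rotation":[0,0,0.02],"grip":0},{"linear":[0,-0.221,-0.45],"rotation":[0,0,0.02],"grip":0}]'; 
python3 -c "
from h import *
go(rk(652,-217,135))
p,W=lips('scene');cv2.imwrite('pics/scene4.png',p[:,:,::-1])
p,d=capture('wrist');cv2.imwrite('pics/wrist4.png',p[:,:,::-1])
"
```

```text
time_s: 8.22
eef_pos: [676.3, -116.4, 244.1]
ee_rot: [0.459, -0.535, 0.462, 0.538]
force: [0.7, 0.0, 0.2]
grip_width: 0.002
t 8.22 pos [ 676.3 -116.4  244.1] rack s,t 651.1 -216.9 F [0.7 0.  0.2] grip 0.002
joints [-0.34  0.69  0.88 -0.    1.57 -2.06] sign -1
lin units [ 0.3636 -0.0051 -0.0004] rot units [ 0.0016 -0.0007 -0.011 ] ex in tool units/mm [-2.00e-05 -3.33e-03 -0.00e+00]
scene mould 162 s med 631.0 5/95% [622.  635.4] t [-10. 103.]
scene brack 171 s med 630.4 5/95% [621.9 634.7] t [-141.  -28.]
scene ros 174 s med 626.5 5/95% [618.6 631.2] t [-273. -161.]
```

View pics/scene4.png

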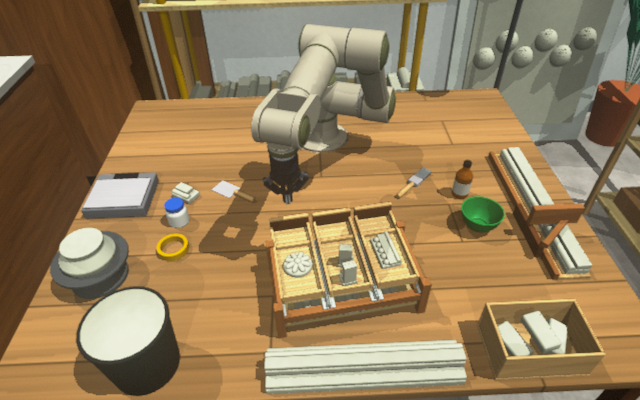

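View pics/wrist4.png

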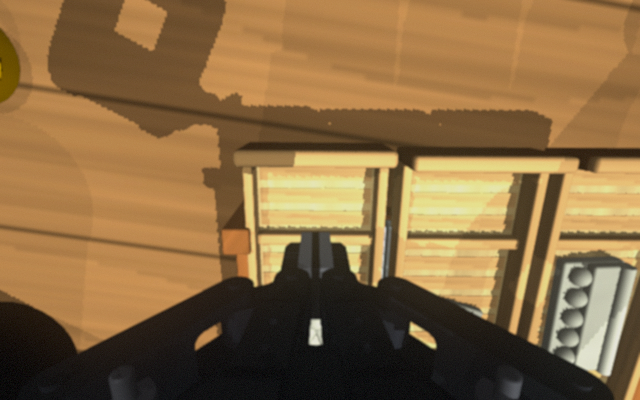

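The wrist view shows the lip at rows 145-165, the batten at row 232 and the side walls at columns 258 and 375. The shut fingers are centred at column 318, above the empty bay. I'll descend into it.

```bash
python3 -m jog '[{"linear":[0.05,0,0],"rotation":[0,0,0],"grip":0},{"linear":[0.1,0,0],"rotation":[0,0,0],"grip":0},{"linear":[0.16,0,0],"rotation":[0,0,-0.005],"grip":0},{"linear":[0.22,0,0],"rotation":[0,0,-0.01],"grip":0},{"linear":[0.27,0,0],"rotation":[0,0,-0.01],"grip":0},{"linear":[0.32,0,0],"rotation":[0,0,-0.01],"grip":0},{"linear":[0.36,0,0],"rotation":[0,0,-0.01],"grip":0},{"linear":[0.36,0,0],"rotation":[0,0,-0.01],"grip":0},{"linear":[0.36,0,0],"rotation":[0,0,-0.01],"grip":0}]'; 
python3 -c "
from h import *
go(rk(652,-217,135))
p,W=lips('scene');cv2.imwrite('pics/scene5.png',cv2.resize(p[130:340,220:460],None,fx=2.8,fy=2.8)[:,:,::-1])
"
```

```text
time_s: 9.07
eef_pos: [675.7, -115.3, 137.5]
ee_rot: [-0.46, 0.537, -0.46, -0.537]
force: [-0.9, 0.7, 1.1]
grip_width: 0.005
t 9.07 pos [ 675.7 -115.3  137.5] rack s,t 650.6 -215.6 F [-0.9  0.7  1.1] grip 0.005
joints [-0.34  0.75  1.06 -0.    1.33 -2.06] sign -1
lin units [ 0.0085 -0.0045 -0.0046] rot units [ 0.0051 -0.0018  0.0011] ex in tool units/mm [ 0.00e+00 -3.33e-03 -1.00e-05]
scene mould 162 s med 631.2 5/95% [623.  635.9] t [ -8. 104.]
scene brack 162 s med 630.6 5/95% [622.2 635.5] t [-141.  -28.]
scene ros 83 s med 628.8 5/95% [619.4 658.1] t [-273. -159.]
```

View pics/scene5.png

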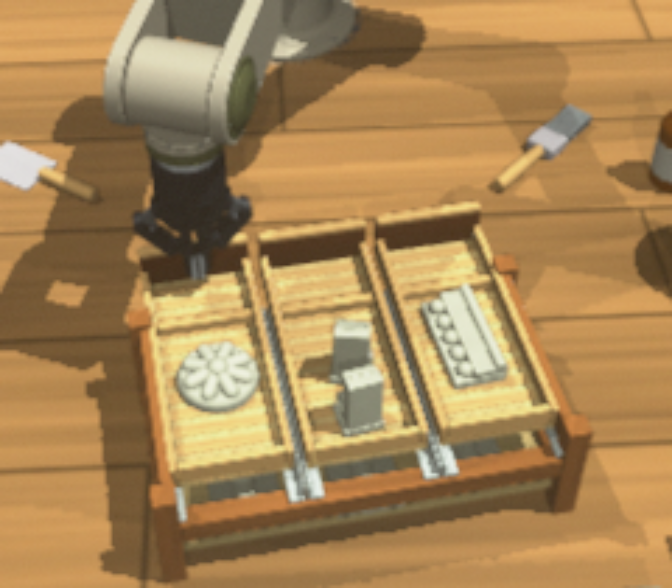

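Fingers are inside the bay behind the lip, clear of the batten and rosette. I'll start the draw.

```bash
python3 -m jog '[{"linear":[0,0.01,0],"rotation":[0,0,0],"grip":0},{"linear":[0,0.02,0],"rotation":[0,0,0],"grip":0},{"linear":[0,0.03,0],"rotation":[0,0,0],"grip":0},{"linear":[0,0.04,0],"rotation":[0,0,0],"grip":0},{"linear":[0,0.05,0],"rotation":[0,0,0],"grip":0},{"linear":[0,0.06,0],"rotation":[0,0,0],"grip":0},{"linear":[0,0.07,0],"rotation":[0,0,0],"grip":0},{"linear":[0,0.08,0],"rotation":[0,0,0],"grip":0},{"linear":[0,0.09,0],"rotation":[0,0,0],"grip":0},{"linear":[0,0.1,0],"rotation":[0,0,0],"grip":0},{"linear":[0,0.11,0],"rotation":[0,0,0],"grip":0},{"linear":[0,0.12,0],"rotation":[0,0,0],"grip":0}]'; 
python3 -c "
from h import *
go(rk(498,-216,137))
p,W=lips('scene');cv2.imwrite('pics/scene6.png',cv2.resize(p[130:340,220:460],None,fx=2.8,fy=2.8)[:,:,::-1])
"
```

```text
time_s: 10.12
eef_pos: [640.2, -121.1, 138.4]
ee_rot: [-0.46, 0.538, -0.46, -0.536]
force: [3.2, 1.7, 2.0]
grip_width: -0.002
t 10.12 pos [ 640.2 -121.1  138.4] rack s,t 614.7 -216.0 F [3.2 1.7 2. ] grip -0.002
joints [-0.37  0.67  1.2  -0.    1.27 -2.09] sign -1
lin units [0.0037 0.3891 0.0009] rot units [ 0.0049 -0.0033  0.0041] ex in tool units/mm [ 1.00e-05 -3.33e-03 -1.00e-05]
scene mould 166 s med 631.1 5/95% [622.2 635.9] t [-10. 103.]
scene brack 170 s med 630.9 5/95% [622.7 635.1] t [-141.  -28.]
scene ros 138 s med 602.9 5/95% [594.  624.9] t [-272. -161.]
```

View pics/scene6.png

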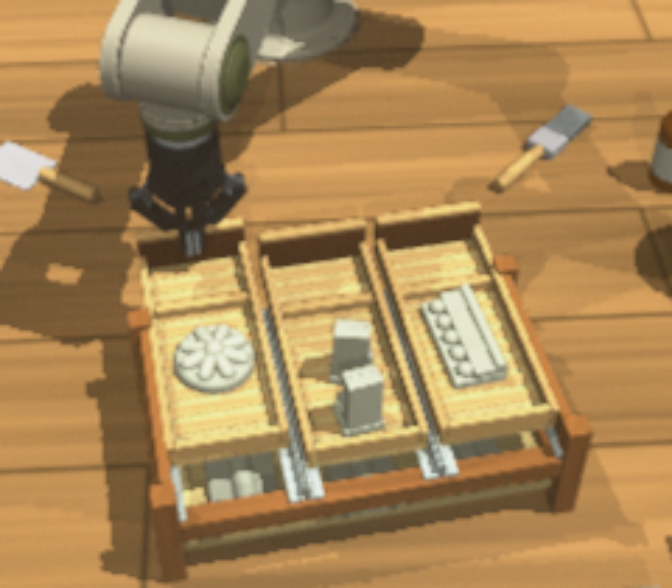

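It moves as expected, about 28 mm out so far at 3-4 N. I'll keep drawing.

```bash
python3 -m jog '[{"linear":[0,0.01,0],"rotation":[0,0,0],"grip":0},{"linear":[0,0.025,0],"rotation":[0,0,0],"grip":0},{"linear":[0,0.04,0],"rotation":[0,0,0],"grip":0},{"linear":[0,0.055,0],"rotation":[0,0,0],"grip":0},{"linear":[0,0.07,0],"rotation":[0,0,0],"grip":0},{"linear":[0,0.085,0],"rotation":[0,0,0],"grip":0},{"linear":[0,0.1,0],"rotation":[0,0,0],"grip":0},{"linear":[0,0.115,0],"rotation":[0,0,0],"grip":0},{"linear":[0,0.13,0],"rotation":[0,0,0],"grip":0},{"linear":[0,0.145,0],"rotation":[0,0,0],"grip":0},{"linear":[0,0.16,0],"rotation":[0,0,0],"grip":0},{"linear":[0,0.175,0],"rotation":[0,0,0],"grip":0},{"linear":[0,0.19,0],"rotation":[0,0,0],"grip":0},{"linear":[0,0.205,0],"rotation":[0,0,0],"grip":0},{"linear":[0,0.22,0],"rotation":[0,0,0],"grip":0},{"linear":[0,0.235,0],"rotation":[0,0,0],"grip":0},{"linear":[0,0.25,0],"rotation":[0,0,0],"grip":0},{"linear":[0,0.265,0],"rotation":[0,0,0],"grip":0},{"linear":[0,0.28,0],"rotation":[0,0,0],"grip":0},{"linear":[0,0.28,0],"rotation":[0,0,0],"grip":0}]'; 
python3 -c "
from h import *
go(rk(496,-216,137))
p,W=lips('scene')
"
```

```text
time_s: 11.83
eef_pos: [555.7, -134.4, 138.1]
ee_rot: [-0.46, 0.537, -0.461, -0.536]
force: [-0.2, -0.1, -0.5]
grip_width: -0.001
t 11.83 pos [ 555.7 -134.4  138.1] rack s,t 529.2 -216.4 F [-0.2 -0.1 -0.5] grip -0.001
joints [-0.44  0.5   1.48 -0.    1.16 -2.16] sign -1
lin units [0.0036 0.1105 0.0017] rot units [ 0.0044 -0.0036 -0.0003] ex in tool units/mm [-0.00e+00 -3.33e-03 -1.00e-05]
scene mould 160 s med 630.8 5/95% [622.  635.8] t [-10. 103.]
scene brack 158 s med 630.4 5/95% [622.4 634.4] t [-141.  -28.]
scene ros 132 s med 517.6 5/95% [510.1 539.6] t [-273. -160.]
```

```bash
python3 -m jog '[{"linear":[0,0.01,0],"rotation":[0,0,0],"grip":0},{"linear":[0,0.02,0],"rotation":[0,0,0],"grip":0},{"linear":[0,0.03,0],"rotation":[0,0,0],"grip":0},{"linear":[0,0.04,0],"rotation":[0,0,0],"grip":0},{"linear":[0,0.05,0],"rotation":[0,0,0],"grip":0},{"linear":[0,0.06,0],"rotation":[0,0,0],"grip":0},{"linear":[0,0.07,0],"rotation":[0,0,0],"grip":0},{"linear":[0,0.08,0],"rotation":[0,0,0],"grip":0},{"linear":[0,0.09,0],"rotation":[0,0,0],"grip":0},{"linear":[0,0.1,0],"rotation":[0,0,0],"grip":0},{"linear":[0,0.108,0],"rotation":[0,0,0],"grip":0},{"linear":[0,0.114,0],"rotation":[0,0,0],"grip":0},{"linear":[0,0.114,0],"rotation":[0,0,0],"grip":0}]'; 
python3 -c "
from h import *
go(rk(493,-216,137))
p,W=lips('scene')
"
```

```text
time_s: 12.97
eef_pos: [521.8, -139.8, 138.1]
ee_rot: [-0.46, 0.537, -0.461, -0.536]
force: [-0.5, -0.8, 0.8]
grip_width: -0.004
t 12.97 pos [ 521.8 -139.8  138.1] rack s,t 494.8 -216.7 F [-0.5 -0.8  0.8] grip -0.004
joints [-0.48  0.44  1.58 -0.    1.13 -2.2 ] sign -1
lin units [0.0036 0.006  0.0023] rot units [ 0.0043 -0.004  -0.0014] ex in tool units/mm [-0.00e+00 -3.33e-03 -1.00e-05]
scene mould 160 s med 630.7 5/95% [622.6 635.9] t [-10. 103.]
scene brack 164 s med 631.2 5/95% [622.7 635. ] t [-141.  -28.]
scene ros 127 s med 483.5 5/95% [475.2 505.1] t [-272. -160.]
```

About 147 mm out. I'll creep to the stop and watch the force.

```bash
python3 -m jog '[{"linear":[0,0.004,0],"rotation":[0,0,0],"grip":0},{"linear":[0,0.008,0],"rotation":[0,0,0],"grip":0},{"linear":[0,0.011,0],"rotation":[0,0,0],"grip":0},{"linear":[0,0.011,0],"rotation":[0,0,0],"grip":0}]'; 
python3 -c "
from h import *
go(rk(493,-216,137))
p,W=lips('scene')
"
```

```text
time_s: 13.35
eef_pos: [521.1, -140.0, 138.2]
ee_rot: [-0.461, 0.539, -0.459, -0.534]
force: [17.7, 4.2, -7.4]
grip_width: 0.002
t 13.35 pos [ 521.1 -140.   138.2] rack s,t 494.1 -216.8 F [17.7  4.2 -7.4] grip 0.002
joints [-0.48  0.43  1.59  0.    1.12 -2.2 ] sign -1
lin units [0.0039 0.0035 0.0028] rot units [ 0.0033 -0.0062  0.0124] ex in tool units/mm [ 2.00e-05 -3.33e-03 -1.00e-05]
scene mould 160 s med 631.3 5/95% [622.9 635.9] t [ -9. 104.]
scene brack 165 s med 630.6 5/95% [621.7 635.2] t [-141.  -28.]
scene ros 132 s med 482.8 5/95% [474.1 503.5] t [-272. -161.]
```

The stop is felt at 18 N. I'll ease off the lip into the middle of the bay and lift out.

```bash
python3 -m jog '[{"linear":[0,-0.01,0],"rotation":[0,0,0],"grip":0},{"linear":[0,-0.03,0],"rotation":[0,0,0],"grip":0},{"linear":[0,-0.05,0],"rotation":[0,0,0],"grip":0},{"linear":[0,-0.06,0],"rotation":[0,0,0],"grip":0},{"linear":[-0.05,-0.06,0],"rotation":[0,0,0],"grip":0},{"linear":[-0.11,-0.06,0],"rotation":[0,0,0],"grip":0},{"linear":[-0.18,-0.06,0],"rotation":[0,0,0],"grip":0},{"linear":[-0.25,-0.06,0],"rotation":[0,0,0],"grip":0},{"linear":[-0.32,-0.06,0],"rotation":[0,0,0],"grip":0},{"linear":[-0.4,-0.06,0],"rotation":[0,0,0],"grip":0},{"linear":[-0.4,-0.06,0],"rotation":[0,0,0],"grip":0}]'; 
python3 -c "
from h import *
go(rk(400,-216,257))"
```

```text
time_s: 14.32
eef_pos: [539.3, -137.6, 262.9]
ee_rot: [-0.462, 0.541, -0.459, -0.532]
force: [-0.4, 0.4, 0.9]
grip_width: 0.0
t 14.32 pos [ 539.3 -137.6  262.9] rack s,t 512.5 -217.2 F [-0.4  0.4  0.9] grip 0.0
joints [-0.46  0.36  1.36  0.    1.42 -2.18] sign -1
lin units [0.0152 0.3752 0.0048] rot units [ 0.0037 -0.0151  0.0235] ex in tool units/mm [ 4.00e-05 -3.33e-03 -1.00e-05]
```

```bash
python3 -m jog '[{"linear":[0,0.05,0],"rotation":[0,0,0],"grip":0},{"linear":[0,0.12,0],"rotation":[0,0,0],"grip":0},{"linear":[0,0.19,0],"rotation":[0,0,0],"grip":0},{"linear":[0,0.26,0],"rotation":[0,0,0],"grip":0},{"linear":[0,0.33,0],"rotation":[0,0,0],"grip":0},{"linear":[0,0.37,0],"rotation":[0,0,0],"grip":0},{"linear":[0,0.37,0],"rotation":[0,0,0],"grip":0},{"linear":[0,0.37,0],"rotation":[0,0,0],"grip":0},{"linear":[0,0.37,0],"rotation":[0,0,0],"grip":0}]'; 
python3 -c "
from h import *
go(rk(400,-216,257)); print(sense()['dq'].round(3))
p,W=lips('scene');cv2.imwrite('pics/scene9.png',p[:,:,::-1])
p,W=lips();cv2.imwrite('pics/top9.png',p[:,:,::-1])"
```

```text
time_s: 15.07
eef_pos: [430.1, -154.6, 261.4]
ee_rot: [-0.462, 0.541, -0.459, -0.532]
force: [1.0, 0.0, 0.1]
grip_width: 0.003
t 15.07 pos [ 430.1 -154.6  261.4] rack s,t 402.0 -217.5 F [1.  0.  0.1] grip 0.003
joints [-0.6   0.13  1.65  0.    1.35 -2.33] sign -1
lin units [0.0147 0.0068 0.0051] rot units [ 0.0038 -0.0148  0.0233] ex in tool units/mm [ 4.00e-05 -3.33e-03 -1.00e-05]
[ 0.005  0.006 -0.004 -0.001 -0.    -0.002]
scene mould 171 s med 631.5 5/95% [623. 636.] t [-10. 103.]
scene brack 166 s med 630.7 5/95% [622.2 635.2] t [-141.  -29.]
scene ros 139 s med 481.0 5/95% [472.8 486.1] t [-272. -161.]
top mould 183 s med 624.3 5/95% [619. 630.] t [-10. 103.]
top brack 175 s med 623.8 5/95% [618.8 629.6] t [-141.  -29.]
top ros 88 s med 475.7 5/95% [470.2 481. ] t [-224. -160.]
```

View pics/scene9.png

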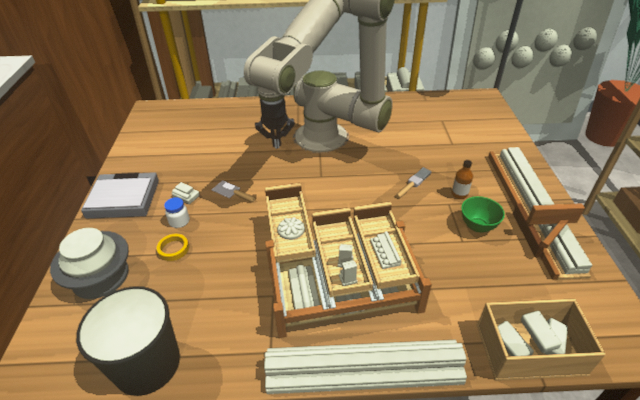

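View pics/top9.png

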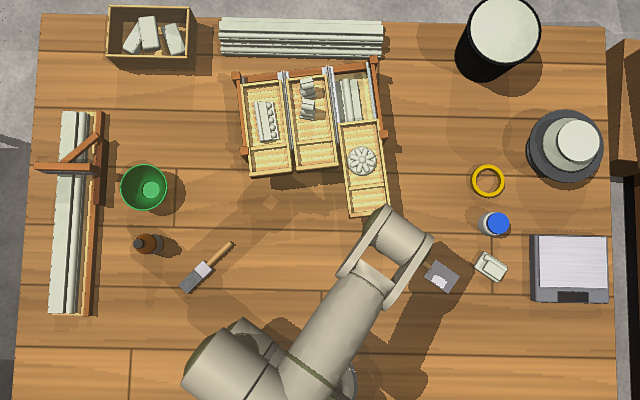

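The pictures show the rosette's tray fully out with its lip at (362,215) in the top view, and the other two trays flush. The casts are upright, the bystanders are where they were, and the arm is clear and at rest. I'll hand in.

```bash
python3 -c "
from rig import *
print(finish_job())"
```

```text
the job is handed in; nothing more can be done
None
```

I pushed the brackets' tray home with the shut fingertips and drew the rosette's tray out to its stop by hooking behind its lip. The job is handed in, about 15 s into the 45 s allowed, and it returned no verdict.

| Tray | Last check (scene / top view) |
|---|---|
| Rosette | about 150 / 149 mm out |
| Brackets | under 1 mm out, in both views |
| Moulding | did not move |

- **Reference:** I measured the first two distances against the moulding tray's lip, taking that tray as fully home.
- **Forces:** The wrist force read about 2 to 4 N while the trays were moving. It read 18 N as the rosette's tray came against its stop. These are readings taken at the end of each move, so a brief peak in between would not show.
- **Casts and bench:** In the last pictures the casts were upright on their trays and everything else on the bench looked unmoved. I judged that by eye and did not measure it. The arm was clear of everything and at rest.

No check failed. The two cameras place the lips about 6 mm apart in absolute position, but they agree within about 2 mm on how far out each tray is.

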